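# Seat the gasketed lid of a storage tub

### The arm

A 6-joint arm with a two-finger parallel gripper is mounted at the origin on the work surface. World frame = base frame: x ahead of the robot, y to its left, z up, the work surface at z = 0. Lengths are in m, angles in rad, forces in N, time in s.
With the tool pointing down it reaches from about 0.275 to 0.725 m from the base axis. Payload 15.9 kg.
Tool frame: the origin (TCP) lies at the very end of the fingers, on their centre line; the grasp point (between the pads) lies 19 mm behind it (robot.tcp_to_grasp is the distance from the TCP to the grasp point, in m); z points along the fingers, y is the direction in which the jaws open and shut (so a half turn about z gives the same grasp; the last joint's range is limited). The gripper opens to 85 mm and grips with 20 to 120 N. Pads are 22 mm wide; open, the fingers measure 114 mm over their backs; the gripper's body (76 mm by 85 mm) begins 54 mm behind the grasp point. The pads swing forward as they close: fully open they stand 13 mm farther back than shut.
Start: joints at [-1.116, 0.213, -0.034, 1.323, 0, 1.571], TCP at [0.22, -0.449, 0.231] pointing down, gripper open.
Joint ranges: [-2.98, 2.98], [-0.74, 1.72], [-1.14, 1.35], [-2.1, 2.04], [-1.57, 1.44], [-3.14, 3.14]. Speed limits (rad/s): [1.89, 1.89, 2.39, 2.57, 3.14, 3.14].

### API

Orientations are given as a 3x3 rotation matrix whose columns are the frame's x, y, z axes.
In Python, from plant import robot, optics gives the robot as it stands.
- The arm moves only by the shell command python3 -m handwheel 'ROWS' [FORCE]. ROWS is JSON, a list of rows, each a list of 3 entries, a list of its own where there are three numbers: the finger opening in cm, from 0 to 8.54, then the shift along the tool's x, y, z in cm, then the turn, a rotation vector about the tool's x, y, z in degrees. A call has 1 to 5 rows; each row is the pose to reach, as a shift and turn from the pose commanded when the call began, along the tool's axes at that moment; what a row does not reach only later rows make up. A row lasts 1/12 s, in which the tool goes at most 41.7 mm and 7.16 degrees, less where a joint would pass 70% of its speed; a pose out of reach is approached as far as the arm can. A call with a gripper value outside its range is refused whole. The fingers move at their own pace and stop on an object; FORCE is the grip in N (left out, the last holds). Time passes only in rows, so rows that repeat a pose let the fingers close. It gives the time, the measured TCP pose, the force and the opening at its end, in the units of the state.
- robot.state(): the state, without advancing time (a new reading comes with each control period).
- optics.read_camera(name): name is "scene" or "top" or "wrist"; returns the picture (384x512x3 uint8, red, green, blue); there is no depth.
- optics.calibration(name): a dict with "K" (3x3 intrinsics, pixels), "rvec" (rotation vector, rad) and "tvec" (3), from world to camera coordinates, as OpenCV has them. Camera axes: x right, y down, z forward; pixel columns grow to the right and rows downward; lengths in m; the calibration is good to about 2 mm. A picture is of the moment at which its call begins: read the wrist's pose just before it. calibration takes no time and is no camera call; for the wrist camera it gives the pose at the moment of the call.
- robot.hand_in(): hands the job in, once; it reports no verdict.
The state is a dict: "time_s": time; "q": joint angles; "qvel": joint speeds; "effort": joint torques, N m; "ee_pos": TCP position; "eef_rot": TCP orientation; "contact_force": force on the tool from outside, world axes, zero at the start; "moment": the same for the moment, N m; "finger_gap": finger opening in m.
Only numpy, scipy, OpenCV 4.12 (cv2) and the standard library are available. Lean on these libraries where they do the work, as an engineer would, in place of code of your own. Each camera call takes 0.05 s, during which the arm holds its last target. There are 200 camera calls.

### The job

One of the two storage tubs has its lid only resting on its corner seals: press the lid down at its edge, corner by corner, until it is fully home on the rim all the way round. Press on the lid's stout border only, since its thin middle panel buckles, and leave the cup, the tape and the carton where they are.

Things in the scene. Friction and masses are not known exactly. Their poses are not given: they have to be found in the camera images.
- tub: Black ribbed plastic storage tub, 160 x 210 mm over its rim, rim 110 mm high, heavy, standing fast. The raised lid lies on this one. Origin: centre of its underside, on the table; z up, y along its length.
- tub_mouth (a point): Centre of the tub's mouth at rim height. A pale silicone seal stands up to 12 mm out of the rim at each corner, 69 mm along x and 94 mm along y from here. A seal goes down only under about 16 N right over it (32 N at mid-side for two) and stays where it was pushed. While one corner of the lid is pressed, the opposite one may rise a little.
- lid: Loose rigid grey plastic lid of that tub, 156 x 206 x 10 mm, 0.35 kg: a stout border 32 mm wide around a thin middle; its inner rim with a pale silicone gasket, 24 mm deep (seen only while the lid is up), sits with 4 mm play inside the tub. Origin: centre of the underside; y along its length. It starts up to 12 mm too high, often slanting; fully home its top is 120 mm above the table, a hard stop.
- lid_panel (a joint): How far (m) the lid's thin middle panel is bent in: 0 at rest. The panel is 90 x 140 mm, ribbed, 3 mm lower than the border; it gives way by 1 mm for every 2 N, springs back, and buckles when bent in by more than 5 mm.
- shut_tub: A second tub of the same shape and size whose lid is already fully home (top at 120 mm), standing fast. Origin: centre of its underside. The tubs may stand either way round.
- cup: Bystander: blue drinking cup, 80 mm across, 95 mm tall, loose. Origin: centre of its underside.
- tape: Bystander: empty roll of tape lying flat, 90 mm across, 45 mm tall, loose. Origin: centre of its underside.
- carton: Bystander: closed cardboard box 90 x 130 x 80 mm, loose. Origin: centre of its underside.
- lid_corner0 (a point): Press spot (flat disc 22 mm across, 1 mm proud) at the lid's -x +y corner in the lid's own axes (near left at yaw 0): point on the top face, 62 mm along x and 87 mm along y from the lid's centre. 120 mm above the table when this corner is home.
- lid_corner1 (a point): Press spot (flat disc 22 mm across, 1 mm proud) at the lid's +x +y corner in the lid's own axes (far left at yaw 0): point on the top face, 62 mm along x and 87 mm along y from the lid's centre. 120 mm above the table when this corner is home.
- lid_corner2 (a point): Press spot (flat disc 22 mm across, 1 mm proud) at the lid's +x -y corner in the lid's own axes (far right at yaw 0): point on the top face, 62 mm along x and 87 mm along y from the lid's centre. 120 mm above the table when this corner is home.
- lid_corner3 (a point): Press spot (flat disc 22 mm across, 1 mm proud) at the lid's -x -y corner in the lid's own axes (near right at yaw 0): point on the top face, 62 mm along x and 87 mm along y from the lid's centre. 120 mm above the table when this corner is home.

How it is judged:
By the outcome, as a careful person would: the job done as asked, in the order asked, and still so for the second after the job is handed in, with the robot touching nothing.
It also fails if it takes over 70 s, if anything falls off the work surface, if the arm or the gripper's body presses on something with over 40 N, if the wrist force passes 120 N, or if a joint passes its speed limit or range.

## Working session

There is one attempt and no reset: what is moved stays moved. The work goes in short steps, Python scripts to look and compute and a shell command to move; the robot and the scene stay as the last step left them, time stands still between calls to the robot, and variables do not carry over. Pictures are saved under pics/ and viewed, about 8 in all and at most 12, crops included, and the job is handed in when it is done.

```bash
ls; mkdir -p pics; python3 - <<'E'
from plant import robot, optics
import cv2,numpy as np
s=robot.state()
for k in s: print(k,np.round(s[k],3).tolist())
for n in("scene","top"):
    c=optics.calibration(n); print(n,c)
    im=optics.read_camera(n); cv2.imwrite(f'pics/{n}0.png',im[...,::-1])
E
```

```text
pics
time_s 0.0
q [-1.116, 0.213, -0.035, 1.323, -0.0, 1.571]
qvel [0.002, 0.001, -0.001, 0.002, 0.0, -0.001]
effort [0.002, -68.616, 48.712, 0.018, 0.0, -0.0]
ee_pos [0.219, -0.449, 0.231]
eef_rot [[0.898, 0.439, -0.0], [0.439, -0.898, 0.001], [-0.0, -0.001, -1.0]]
contact_force [-0.413, -0.052, -0.654]
moment [-0.004, 0.036, -0.002]
finger_gap 0.086
scene {'K': array([[369.51265709,   0.        , 262.0002736 ],
       [  0.        , 369.51265709, 192.33021113],
       [  0.        ,   0.        ,   1.        ]]), 'rvec': array([ 1.69837045,  2.0151065 , -0.70112001]), 'tvec': array([ 0.08831393, -0.40434545,  1.33514309])}
top {'K': array([[350.1465423 ,   0.        , 256.38025858],
       [  0.        , 350.1465423 , 193.75778101],
       [  0.        ,   0.        ,   1.        ]]), 'rvec': array([ 2.12326219, -2.15691489,  0.14520774]), 'tvec': array([0.05101113, 0.6107029 , 0.85221503])}
```

View pics/scene0.png

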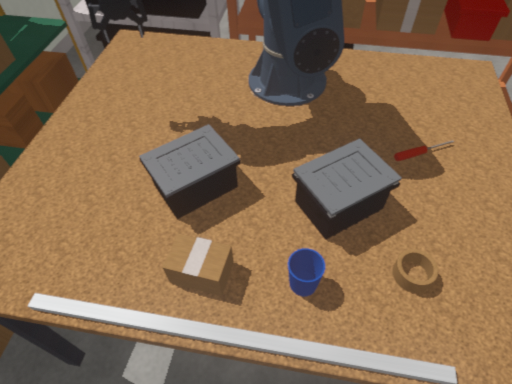

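View pics/top0.png

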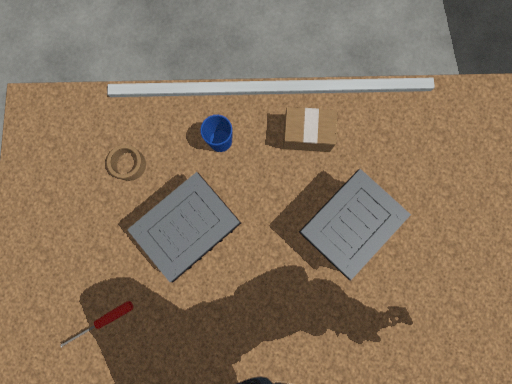

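The scene view shows two grey-lidded tubs, at about (190,157) and (345,177). In the top view they're at (355,223) and (184,226). The cup, tape and carton stand beyond them. Next I'll triangulate the lid corners from both views.

```bash
cat > h.py <<'E'
import cv2,numpy as np
from plant import robot, optics
def P(n,c=None):
    c=c or optics.calibration(n); R=cv2.Rodrigues(c['rvec'])[0]
    return c['K']@np.c_[R,c['tvec']]
def ray(n,px,z,c=None):
    M=P(n,c); H=np.c_[M[:,0],M[:,1],M[:,2]*z+M[:,3]]
    p=np.linalg.solve(H,[*px,1]); return p[:2]/p[2]
def lids(im,k=3):
    hsv=cv2.cvtColor(im,cv2.COLOR_RGB2HSV)
    m=((hsv[...,1]<55)&(hsv[...,2]>60)&(hsv[...,2]<165)).astype(np.uint8)*255
    m=cv2.morphologyEx(m,cv2.MORPH_CLOSE,np.ones((5,5)))
    m=cv2.morphologyEx(m,cv2.MORPH_OPEN,np.ones((3,3)))
    out=[]
    for c in cv2.findContours(m,cv2.RETR_EXTERNAL,cv2.CHAIN_APPROX_NONE)[0]:
        a=cv2.contourArea(c)
        if 2000<a<12000:
            h=cv2.convexHull(c)
            q=cv2.approxPolyN(h,4,ensure_convex=True).reshape(-1,2).astype(float)
            out.append((a,q,c))
    return out
E
python3 - <<'E'
from h import *
for n in('scene','top'):
    im=cv2.imread(f'pics/{n}0.png')[...,::-1].copy()
    v=im.copy()
    for a,q,c in lids(im):
        print(n,a,q.round(1).tolist(),[ray(n,p,.12).round(3).tolist() for p in q])
        cv2.polylines(v,[q.astype(int)],True,(255,0,0),1)
    r=v[110:250,120:420] if n=='scene' else v[150:300,110:430]
    cv2.imwrite(f'pics/{n}1.png',cv2.resize(r,None,fx=2.5,fy=2.5,interpolation=cv2.INTER_CUBIC)[...,::-1])
a=cv2.imread('pics/scene1.png');b=cv2.imread('pics/top1.png')
w=800;cv2.imwrite('pics/both1.png',cv2.resize(np.vstack([cv2.resize(a,(800,373)),cv2.resize(b,(800,375))]),(640,598)))
E
```

```text
scene 9879.0 [[358.0, 383.0], [0.0, 383.0], [0.0, 336.0], [57.0, 326.0]] [[0.983, 0.247], [1.086, -0.347], [1.016, -0.394], [0.982, -0.3]]
scene 4421.0 [[404.0, 180.0], [330.0, 218.0], [290.0, 170.0], [359.0, 137.0]] [[0.518, 0.349], [0.658, 0.18], [0.531, 0.075], [0.386, 0.24]]
scene 3749.0 [[241.0, 159.0], [165.0, 198.0], [138.0, 156.0], [208.0, 123.0]] [[0.515, -0.052], [0.665, -0.202], [0.548, -0.315], [0.397, -0.17]]
scene 2643.0 [[329.0, 90.0], [300.0, 107.0], [246.0, 99.0], [258.0, -13.0]] [[0.196, 0.149], [0.288, 0.072], [0.278, -0.088], [-0.45, -0.184]]
scene 3208.0 [[103.0, 0.0], [103.0, 50.0], [77.0, 81.0], [-9.0, 0.0]] [[-0.242, -0.775], [0.099, -0.617], [0.276, -0.622], [-0.172, -1.223]]
top 6133.5 [[240.0, 222.0], [169.0, 283.0], [126.0, 229.0], [196.0, 171.0]] [[0.535, 0.08], [0.399, 0.242], [0.523, 0.345], [0.657, 0.183]]
top 6029.5 [[411.0, 214.0], [350.0, 280.0], [300.0, 231.0], [360.0, 168.0]] [[0.547, -0.316], [0.4, -0.168], [0.512, -0.059], [0.658, -0.205]]
```

View pics/both1.png

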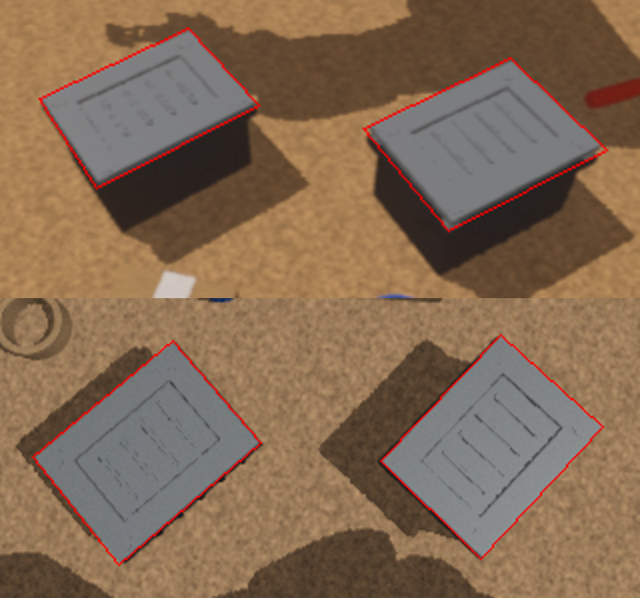

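From the scene image, the +y tub's lid (right side of the scene view) looks raised. The quads fit well and match the 160 x 210 size. I'll get closer with the wrist camera to confirm.

```bash
python3 -m handwheel '[[0,[4,-1.6,0],[0,0,0]],[0,[8,-3.2,0],[0,0,0]],[0,[12,-4.8,0],[0,0,0]],[0,[16,-6.4,0],[0,0,0]],[0,[19,-7.6,0],[0,0,0]]]' 60; python3 -m handwheel '[[0,[3.8,1,0],[0,0,0]],[0,[5,0,0],[0,0,0]],[0,[5,0,0],[0,0,0]]]'
python3 - <<'E'
from h import *
s=robot.state(); print(s['ee_pos'],s['eef_rot'],s['q'],s['finger_gap'])
c=optics.calibration('wrist'); R=cv2.Rodrigues(c['rvec'])[0]; print('cam',-R.T@c['tvec'],R[2],c['K'][0,0])
im=optics.read_camera('wrist'); cv2.imwrite('pics/w1.png',im[...,::-1])
E
```

```text
time_s: 0.52
ee_pos: [0.3578, -0.2955, 0.2312]
eef_rot: [[0.898, 0.439, -0.0], [0.439, -0.898, 0.0], [0.0, -0.0, -1.0]]
contact_force: [0.6, -0.1, -0.5]
finger_gap: 0.0255
time_s: 0.77
ee_pos: [0.4036, -0.2731, 0.2307]
eef_rot: [[0.897, 0.442, -0.001], [0.442, -0.897, 0.001], [-0.0, -0.001, -1.0]]
contact_force: [-0.4, -0.6, -0.5]
finger_gap: -0.0002
[ 0.40363153 -0.27309612  0.23070026] [[ 8.96813767e-01  4.42407797e-01 -6.39381088e-04]
 [ 4.42408255e-01 -8.96813018e-01  1.16049441e-03]
 [-5.99935105e-05 -1.32361483e-03 -9.99999122e-01]] [-5.95236499e-01  1.88003590e-01 -6.68877488e-02  1.31708510e+00
  6.02403960e-04  2.08807359e+00] -0.0001534943351822248
cam [ 0.46465324 -0.24388422  0.37258013] [-0.23937382 -0.11701405 -0.96385055] 318.6490670870417
```

View pics/w1.png

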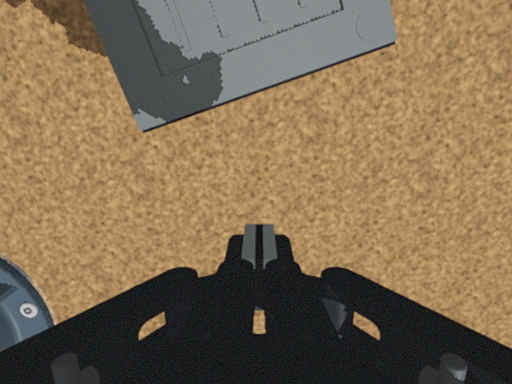

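This lid (-y tub) sits in the upper part of the picture, near edge from (143,130) to (395,42), and no seal gap is visible. Next is the +y tub.

```bash
python3 -m handwheel '[[0,[1.5,-3.5,-1],[0,0,0]],[0,[3,-7,-2],[0,0,0]],[0,[4.5,-10.5,-3],[0,0,0]],[0,[6,-14,-4],[0,0,0]],[0,[7.5,-17.5,-4.5],[0,0,0]]]'; python3 -m handwheel '[[0,[1.5,-3.5,-1],[0,0,-3]],[0,[3,-7,-2],[0,0,-6]],[0,[4.5,-10.5,-3],[0,0,-9]],[0,[6,-14,-4],[0,0,-12]],[0,[7.5,-17.5,-4.5],[0,0,-14]]]';python3 -m handwheel '[[0,[1,-3.5,0],[0,0,0]],[0,[1,-3.5,0],[0,0,0]],[0,[1,-3.5,0],[0,0,0]]]'
python3 - <<'E'
from h import *
s=robot.state(); print(s['ee_pos'],s['eef_rot'],s['q'],s['finger_gap'])
im=optics.read_camera('wrist'); cv2.imwrite('pics/w2.png',im[...,::-1])
c=optics.calibration('wrist'); np.savez('w2.npz',**c)
E
```

```text
time_s: 1.23
ee_pos: [0.3916, -0.0846, 0.2773]
eef_rot: [[0.899, 0.438, 0.001], [0.438, -0.899, -0.0], [0.001, 0.001, -1.0]]
contact_force: [0.8, 0.4, -0.3]
finger_gap: 0.0002
time_s: 1.65
ee_pos: [0.3824, 0.1058, 0.3225]
eef_rot: [[0.764, 0.645, 0.001], [0.645, -0.764, 0.0], [0.001, 0.001, -1.0]]
contact_force: [1.7, -0.4, -0.1]
finger_gap: -0.0001
time_s: 1.9
ee_pos: [0.3674, 0.1388, 0.3213]
eef_rot: [[0.763, 0.646, -0.0], [0.646, -0.763, -0.0], [-0.0, 0.0, -1.0]]
contact_force: [-0.0, 0.2, 0.3]
finger_gap: 0.0001
[0.36739447 0.1388383  0.32128183] [[ 7.63387715e-01  6.45940549e-01 -6.52188239e-05]
 [ 6.45940523e-01 -7.63387707e-01 -2.24634342e-04]
 [-1.94887678e-04  1.29355616e-04 -9.99999973e-01]] [ 3.61460838e-01 -6.06910719e-03 -5.47665011e-02  1.52223938e+00
 -1.87054690e-04  2.80079880e+00] 0.00012318568920610532
```

View pics/w2.png

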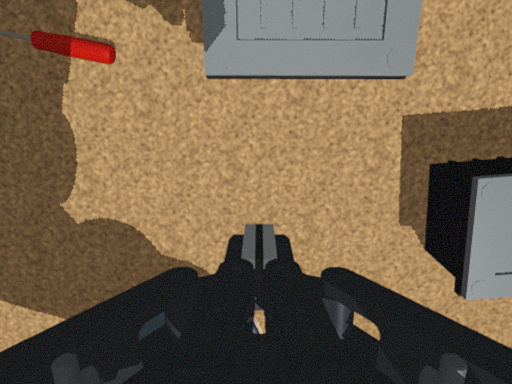

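This view shows the near edge of the +y lid, from (206,76) to (412,76), and the tool is now aligned with that lid. I'll move forward so the whole lid is in view and triangulate its discs and corners from two places.

```bash
python3 -m handwheel '[[0,[4,-1,0],[0,0,0]],[0,[8,-1.5,0],[0,0,0]],[0,[10,-2,0],[0,0,0]],[0,[10,-2,0],[0,0,0]],[0,[10,-2,0],[0,0,0]]]'
cat > snap.py <<'E'
import sys; from h import *
n=sys.argv[1]
s=robot.state(); print(s['ee_pos'].round(4) if hasattr(s['ee_pos'],'round') else s['ee_pos'])
c=optics.calibration('wrist'); im=optics.read_camera('wrist'); cv2.imwrite(f'pics/{n}.png',im[...,::-1]); np.savez(n+'.npz',**c)
E
python3 snap.py w3; python3 -m handwheel '[[0,[4,0,0],[0,0,0]],[0,[5,0,-4],[0,0,0]],[0,[5,0,-7],[0,0,0]],[0,[5,0,-7],[0,0,0]],[0,[5,0,-7],[0,0,0]]]'; python3 snap.py w4
python3 -c "
import cv2,numpy as np
a=cv2.imread('pics/w3.png')[:300];b=cv2.imread('pics/w4.png')[:300]
cv2.imwrite('pics/w34.png',np.vstack([a,b]))"
```

```text
time_s: 2.37
ee_pos: [0.4326, 0.2166, 0.3205]
eef_rot: [[0.766, 0.642, -0.001], [0.642, -0.766, -0.001], [-0.002, -0.0, -1.0]]
contact_force: [-0.1, -0.0, -0.1]
finger_gap: -0.0001
[0.4326 0.2166 0.3205]
time_s: 2.83
ee_pos: [0.4709, 0.2488, 0.3935]
eef_rot: [[0.767, 0.642, 0.004], [0.642, -0.767, 0.002], [0.004, 0.001, -1.0]]
contact_force: [0.8, -0.1, -0.8]
finger_gap: 0.0001
[0.4709 0.2488 0.3935]
```

View pics/w34.png

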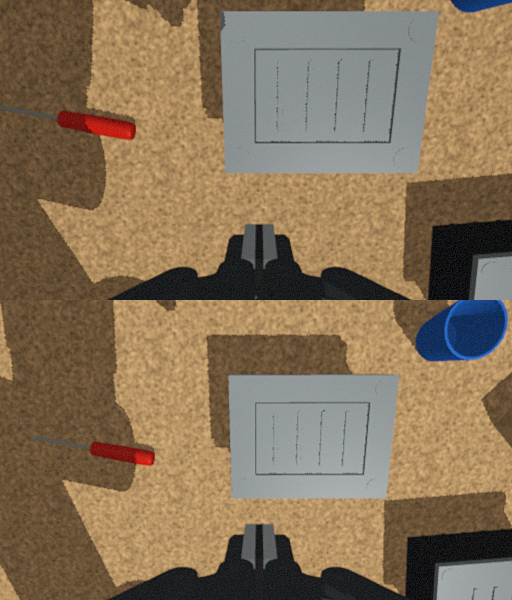

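Both views show the whole +y lid. In w3 its corners are at about (222,12), (438,12), (417,172) and (226,172). In w4 they're at about (229,75), (398,76), (387,197) and (232,197).

```bash
cat > tri.py <<'E'
from h import *
from scipy.optimize import least_squares
def quad(im,box=None):
    g=[x for x in lids(im)]
    res=[]
    for a,q,c in g:
        # refine: fit lines to contour points along each side
        c=c.reshape(-1,2).astype(float); L=[]
        for i in range(4):
            p,r=q[i],q[(i+1)%4]; d=(r-p)/np.linalg.norm(r-p); n=np.array([-d[1],d[0]])
            t=(c-p)@d; e=(c-p)@n; k=(t>.08*np.linalg.norm(r-p))&(t<.92*np.linalg.norm(r-p))&(abs(e)<4)
            if k.sum()<8: break
            l=cv2.fitLine(c[k].astype(np.float32),cv2.DIST_HUBER,0,.01,.01).ravel()
            L.append(np.cross([l[2],l[3],1],[l[2]+l[0],l[3]+l[1],1]))
        else:
            res.append(np.array([(lambda x:x[:2]/x[2])(np.cross(L[i-1],L[i])) for i in range(4)]))
    return res
views={}
for n in('scene','top'): views[n]=(optics.calibration(n),cv2.imread(f'pics/{n}0.png')[...,::-1].copy())
for n in('w3','w4'): views[n]=(dict(np.load(n+'.npz')),cv2.imread(f'pics/{n}.png')[...,::-1].copy())
for name,ctr in(('+y',(.5285,.2125)),('-y',(.529,-.187))):
    ctr=np.array(ctr); V={}
    for n,(c,im) in views.items():
        for q in quad(im):
            w=np.array([ray(n,p,.12,c) for p in q])
            if np.linalg.norm(w.mean(0)-ctr)<.03:
                o=np.argsort(np.arctan2(*(w-ctr).T[::-1])); V[n]=(P(n,c),q[o]); print(name,n,w[o].round(3).tolist())
    for S in (list(V),[n for n in V if n!='scene']):
        if len(S)<2: continue
        for k in range(4):
            f=lambda X:np.concatenate([(lambda h:h[:2]/h[2]-V[n][1][k])(V[n][0]@[*X,1]) for n in S])
            r=least_squares(f,[*ctr,.12]); print(S,k,r.x.round(4),r.fun.round(1))
E
python3 tri.py
```

```text
+y scene [[0.531, 0.078], [0.65, 0.181], [0.514, 0.345], [0.389, 0.241]]
+y top [[0.535, 0.081], [0.656, 0.183], [0.523, 0.343], [0.401, 0.24]]
['scene', 'top'] 0 [0.535  0.0794 0.125 ] [ 0.5  0.   0.5 -0.1]
['scene', 'top'] 1 [0.6549 0.1808 0.1268] [ 0.3 -0.   0.3 -0. ]
['scene', 'top'] 2 [0.5221 0.341  0.1286] [-0.6  0.1 -0.5  0. ]
['scene', 'top'] 3 [0.4022 0.238  0.1316] [-0.3  0.  -0.3  0. ]
-y scene [[0.549, -0.313], [0.662, -0.201], [0.514, -0.055], [0.401, -0.168]]
-y top [[0.547, -0.315], [0.657, -0.204], [0.511, -0.059], [0.401, -0.169]]
['scene', 'top'] 0 [ 0.5466 -0.3149  0.1177] [-0.3 -0.1 -0.2  0.1]
['scene', 'top'] 1 [ 0.6579 -0.2052  0.1135] [-0.5 -0.1 -0.5  0.1]
['scene', 'top'] 2 [ 0.5111 -0.0577  0.1167] [-0.7 -0.1 -0.6  0.1]
['scene', 'top'] 3 [ 0.4013 -0.1684  0.1202] [-0.2 -0.  -0.1  0. ]
```

The +y lid stands at 125–132 mm, while the -y lid reads 114–120 mm, so the +y lid is the raised one and its yaw is about 39.8°. Its centre is about (.5285, .210). The press spots are at c0 (.425,.237), c1 (.520,.316), c2 (.632,.183) and c3 (.537,.103). I'll go to c0 first.

```bash
cat > to.py <<'E'
# shift in tool axes (cm) to the press spots at height z
from h import *; import sys
C=[(.4252,.2369),(.5204,.3163),(.6318,.1827),(.5366,.1033)]
s=robot.state(); p=np.array(s['ee_pos']); R=np.array(s['eef_rot'])
print(p.round(4),np.round(s['contact_force'],1), 'q6',round(s['q'][5],2))
for i,c in enumerate(C): print(i,(R.T@(np.array([*c,.122])-p)*100).round(2))
E
python3 -m handwheel '[[0,[-1.5,-0.7,3.8],[0,0,0]],[0,[-3,-1.4,7.6],[0,0,0]],[0,[-4.3,-2,11.4],[0,0,0]],[0,[-4.3,-2,15.4],[0,0,0]],[0,[-4.3,-2,19.4],[0,0,0]]]'; python3 -m handwheel '[[0,[0,0,2],[0,0,0]],[0,[0,0,4],[0,0,0]],[0,[0,0,4],[0,0,0]],[0,[0,0,4],[0,0,0]]]'; python3 to.py; python3 snap.py w5
```

```text
time_s: 3.3
ee_pos: [0.4229, 0.2359, 0.2141]
eef_rot: [[0.766, 0.643, -0.0], [0.643, -0.766, -0.0], [-0.0, 0.0, -1.0]]
contact_force: [0.3, 0.9, 0.2]
finger_gap: 0.0002
time_s: 3.63
ee_pos: [0.4238, 0.2365, 0.1755]
eef_rot: [[0.766, 0.643, -0.002], [0.643, -0.766, -0.001], [-0.003, -0.0, -1.0]]
contact_force: [0.0, 0.2, 0.5]
finger_gap: -0.0
[0.4238 0.2365 0.1755] [0.  0.2 0.5] q6 2.95
0 [0.15 0.06 5.35]
1 [12.55  0.1   5.32]
2 [12.49 17.5   5.31]
3 [ 0.1  17.46  5.35]
[0.4238 0.2365 0.1755]
```

View pics/w5.png

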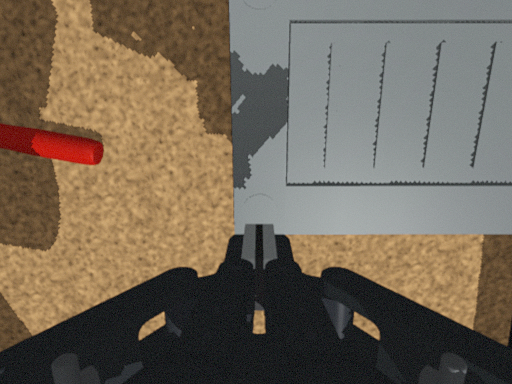

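The lid's near-left corner is at (235,234), and the disc's far arc is at about (260,194), right ahead of the closed fingertips. I'll check that against the planned point.

```bash
python3 - <<'E'
from h import *
c=dict(np.load('w5.npz'))
X=np.array([.768,.640]);Y=np.array([-.640,.768])
for z in(.125,.132):
    print(z,'disc from arc',ray('w',(260,194),z,c)-.011*X,'from corner',ray('w',(235,234),z,c)+.016*X-.016*Y)
E
python3 -m handwheel '[[0,[0.2,0.1,2],[0,0,0]],[0,[0.2,0.1,3],[0,0,0]],[0,[0.2,0.1,4],[0,0,0]],[0,[0.2,0.1,4],[0,0,0]]]'
```

```text
0.125 disc from arc [0.42315148 0.23407302] from corner [0.42269446 0.23394282]
0.132 disc from arc [0.42477537 0.23547381] from corner [0.42546283 0.2355301 ]
time_s: 4.02
ee_pos: [0.4265, 0.2379, 0.135]
eef_rot: [[0.765, 0.643, -0.002], [0.643, -0.766, -0.001], [-0.002, -0.0, -1.0]]
contact_force: [-0.1, 0.0, -0.7]
finger_gap: -0.0003
```

Agrees within about 2 mm. Now I'll press c0 in small steps.

```bash
python3 -m handwheel '[[0,[-0.2,0.1,0.2],[0,0,0]],[0,[-0.2,0.1,0.4],[0,0,0]],[0,[-0.2,0.1,0.6],[0,0,0]],[0,[-0.2,0.1,0.6],[0,0,0]]]'; python3 -m handwheel '[[0,[0,0,0.15],[0,0,0]],[0,[0,0,0.3],[0,0,0]],[0,[0,0,0.4],[0,0,0]],[0,[0,0,0.4],[0,0,0]]]'
```

```text
time_s: 4.35
ee_pos: [0.4264, 0.2363, 0.1303]
eef_rot: [[0.765, 0.644, 0.0], [0.644, -0.765, 0.0], [0.0, 0.0, -1.0]]
contact_force: [-0.1, 0.3, 0.1]
finger_gap: -0.0001
time_s: 4.68
ee_pos: [0.4265, 0.2364, 0.1271]
eef_rot: [[0.765, 0.644, 0.001], [0.644, -0.765, 0.001], [0.001, 0.0, -1.0]]
contact_force: [-5.5, -3.6, 15.9]
finger_gap: 0.0001
```

```bash
for i in 1 2; do :; done; python3 -m handwheel '[[0,[0,0,0.1],[0,0,0]],[0,[0,0,0.2],[0,0,0]],[0,[0,0,0.2],[0,0,0]]]'; python3 -m handwheel '[[0,[0,0,0.1],[0,0,0]],[0,[0,0,0.2],[0,0,0]],[0,[0,0,0.2],[0,0,0]]]'; python3 -m handwheel '[[0,[0,0,0.1],[0,0,0]],[0,[0,0,0.2],[0,0,0]],[0,[0,0,0.2],[0,0,0]]]'
```

```text
time_s: 4.93
ee_pos: [0.4264, 0.2365, 0.1252]
eef_rot: [[0.765, 0.644, 0.001], [0.644, -0.765, 0.001], [0.001, 0.0, -1.0]]
contact_force: [-7.0, -3.2, 17.4]
finger_gap: 0.0001
time_s: 5.18
ee_pos: [0.4263, 0.2365, 0.1232]
eef_rot: [[0.765, 0.644, 0.001], [0.644, -0.765, 0.001], [0.001, -0.0, -1.0]]
contact_force: [-8.5, -1.9, 19.0]
finger_gap: -0.0
time_s: 5.43
ee_pos: [0.4264, 0.2365, 0.1219]
eef_rot: [[0.765, 0.644, 0.001], [0.644, -0.765, 0.001], [0.002, 0.0, -1.0]]
contact_force: [-10.9, -5.2, 31.8]
finger_gap: 0.0004
```

```bash
python3 -m handwheel '[[0,[0,0,0.1],[0,0,0]],[0,[0,0,0.2],[0,0,0]],[0,[0,0,0.2],[0,0,0]]]'; python3 -m handwheel '[[0,[0,0,0.1],[0,0,0]],[0,[0,0,0.1],[0,0,0]],[0,[0,0,0.1],[0,0,0]]]'
```

```text
time_s: 5.68
ee_pos: [0.4265, 0.2366, 0.1214]
eef_rot: [[0.765, 0.644, 0.002], [0.644, -0.765, 0.002], [0.003, 0.0, -1.0]]
contact_force: [-21.9, -11.0, 60.7]
finger_gap: 0.0004
time_s: 5.93
ee_pos: [0.4266, 0.2366, 0.1212]
eef_rot: [[0.765, 0.644, 0.003], [0.644, -0.765, 0.002], [0.004, 0.0, -1.0]]
contact_force: [-27.2, -13.7, 75.4]
finger_gap: 0.0003
```

c0 has reached its hard stop at .121 (the disc stands 1 mm proud). Moving to c1.

```bash
python3 -m handwheel '[[0,[0,0,-2],[0,0,0]],[0,[1.5,0,-4.5],[0,0,0]],[0,[5.5,0,-4.5],[0,0,0]],[0,[9.5,0,-4.5],[0,0,0]],[0,[12.4,0,-4.5],[0,0,0]]]'; python3 -m handwheel '[[0,[0,0,0.5],[0,0,0]],[0,[0,0,1],[0,0,0]],[0,[0,0,1],[0,0,0]]]'; python3 to.py
```

```text
time_s: 6.35
ee_pos: [0.5233, 0.3179, 0.1626]
eef_rot: [[0.765, 0.644, 0.002], [0.644, -0.765, 0.001], [0.002, 0.0, -1.0]]
contact_force: [0.6, -0.4, 1.2]
finger_gap: 0.0002
time_s: 6.6
ee_pos: [0.5204, 0.3155, 0.1507]
eef_rot: [[0.765, 0.644, -0.002], [0.644, -0.765, -0.001], [-0.002, -0.0, -1.0]]
contact_force: [-0.7, -0.2, -0.2]
finger_gap: -0.0002
[0.5204 0.3155 0.1507] [-0.7 -0.2 -0.2] q6 2.99
0 [-12.34  -0.11   2.9 ]
1 [ 0.06 -0.06  2.87]
2 [-1.000e-02  1.734e+01  2.870e+00]
3 [-12.41  17.29   2.89]
```

```bash
python3 -m handwheel '[[0,[0,0,0.6],[0,0,0]],[0,[0,0,1.2],[0,0,0]],[0,[0,0,1.6],[0,0,0]],[0,[0,0,1.6],[0,0,0]]]'; python3 -m handwheel '[[0,[0,0,0.2],[0,0,0]],[0,[0,0,0.4],[0,0,0]],[0,[0,0,0.5],[0,0,0]],[0,[0,0,0.5],[0,0,0]]]'; python3 -m handwheel '[[0,[0,0,0.2],[0,0,0]],[0,[0,0,0.4],[0,0,0]],[0,[0,0,0.5],[0,0,0]],[0,[0,0,0.5],[0,0,0]]]'
```

```text
time_s: 6.93
ee_pos: [0.5205, 0.3155, 0.1354]
eef_rot: [[0.766, 0.643, -0.001], [0.643, -0.766, -0.001], [-0.001, -0.0, -1.0]]
contact_force: [0.1, -0.4, 0.2]
finger_gap: -0.0001
time_s: 7.27
ee_pos: [0.5212, 0.316, 0.131]
eef_rot: [[0.765, 0.644, -0.0], [0.644, -0.765, -0.0], [-0.0, -0.0, -1.0]]
contact_force: [0.1, -0.9, 0.8]
finger_gap: 0.0001
time_s: 7.6
ee_pos: [0.5214, 0.3163, 0.127]
eef_rot: [[0.765, 0.644, 0.001], [0.644, -0.765, 0.001], [0.001, 0.0, -1.0]]
contact_force: [-2.6, -0.7, 10.2]
finger_gap: 0.0
```

```bash
python3 -m handwheel '[[0,[0,0,0.15],[0,0,0]],[0,[0,0,0.3],[0,0,0]],[0,[0,0,0.3],[0,0,0]]]'; python3 -m handwheel '[[0,[0,0,0.15],[0,0,0]],[0,[0,0,0.3],[0,0,0]],[0,[0,0,0.3],[0,0,0]]]'; python3 -m handwheel '[[0,[0,0,0.1],[0,0,0]],[0,[0,0,0.2],[0,0,0]],[0,[0,0,0.2],[0,0,0]]]'; python3 -m handwheel '[[0,[0,0,0.1],[0,0,0]],[0,[0,0,0.2],[0,0,0]],[0,[0,0,0.2],[0,0,0]]]'
```

```text
time_s: 7.85
ee_pos: [0.5214, 0.3164, 0.1241]
eef_rot: [[0.765, 0.644, 0.001], [0.644, -0.765, 0.001], [0.001, -0.0, -1.0]]
contact_force: [-4.0, -0.8, 12.7]
finger_gap: 0.0
time_s: 8.1
ee_pos: [0.5214, 0.3165, 0.1212]
eef_rot: [[0.765, 0.644, 0.001], [0.644, -0.765, 0.001], [0.002, -0.0, -1.0]]
contact_force: [-4.2, 0.3, 12.2]
finger_gap: -0.0001
time_s: 8.35
ee_pos: [0.5215, 0.3166, 0.1206]
eef_rot: [[0.765, 0.644, 0.002], [0.644, -0.765, 0.002], [0.003, -0.0, -1.0]]
contact_force: [-10.2, -4.0, 30.7]
finger_gap: 0.0001
time_s: 8.6
ee_pos: [0.5216, 0.3166, 0.1204]
eef_rot: [[0.765, 0.644, 0.003], [0.644, -0.765, 0.003], [0.004, 0.0, -1.0]]
contact_force: [-19.2, -9.4, 54.9]
finger_gap: -0.0002
```

c1 is at its hard stop. On to c2.

```bash
python3 -m handwheel '[[0,[0,0,-2.5],[0,0,0]],[0,[0,1.5,-4.5],[0,0,0]],[0,[0,5.5,-4.5],[0,0,0]],[0,[0,9.5,-4.5],[0,0,0]],[0,[0,13.5,-4.5],[0,0,0]]]'; python3 -m handwheel '[[0,[0,3.8,0],[0,0,0]],[0,[0,3.8,0.5],[0,0,0]],[0,[0,3.8,1],[0,0,0]],[0,[0,3.8,1],[0,0,0]]]'; python3 to.py
```

```text
time_s: 9.02
ee_pos: [0.6091, 0.2119, 0.1618]
eef_rot: [[0.765, 0.645, 0.001], [0.645, -0.765, 0.0], [0.001, 0.0, -1.0]]
contact_force: [0.6, -0.1, -0.2]
finger_gap: -0.0
time_s: 9.35
ee_pos: [0.6319, 0.1836, 0.1498]
eef_rot: [[0.766, 0.643, -0.002], [0.643, -0.766, -0.0], [-0.001, -0.001, -1.0]]
contact_force: [-0.4, 0.0, 0.2]
finger_gap: 0.0
[0.6319 0.1836 0.1498] [-0.4  0.   0.2] q6 2.73
0 [-12.4  -17.37   2.82]
1 [ -0.   -17.33   2.8 ]
2 [-0.07  0.06  2.78]
3 [-12.46   0.02   2.8 ]
```

```bash
python3 -m handwheel '[[0,[-0.1,0.1,0.6],[0,0,0]],[0,[-0.1,0.1,1.2],[0,0,0]],[0,[-0.1,0.1,1.5],[0,0,0]],[0,[-0.1,0.1,1.5],[0,0,0]]]'; python3 -m handwheel '[[0,[0,0,0.2],[0,0,0]],[0,[0,0,0.4],[0,0,0]],[0,[0,0,0.4],[0,0,0]]]'; python3 -m handwheel '[[0,[0,0,0.15],[0,0,0]],[0,[0,0,0.3],[0,0,0]],[0,[0,0,0.3],[0,0,0]]]';python3 -m handwheel '[[0,[0,0,0.15],[0,0,0]],[0,[0,0,0.3],[0,0,0]],[0,[0,0,0.3],[0,0,0]]]'
```

```text
time_s: 9.68
ee_pos: [0.6316, 0.1828, 0.1353]
eef_rot: [[0.765, 0.644, -0.001], [0.644, -0.765, -0.0], [-0.001, -0.001, -1.0]]
contact_force: [-0.1, 0.6, -0.5]
finger_gap: -0.0
time_s: 9.93
ee_pos: [0.6323, 0.1824, 0.1319]
eef_rot: [[0.765, 0.644, -0.0], [0.644, -0.765, -0.0], [-0.0, -0.0, -1.0]]
contact_force: [-0.8, -0.5, 0.1]
finger_gap: -0.0002
time_s: 10.18
ee_pos: [0.6327, 0.1823, 0.1294]
eef_rot: [[0.765, 0.644, 0.001], [0.644, -0.765, 0.0], [0.001, 0.0, -1.0]]
contact_force: [-1.9, 0.6, 4.3]
finger_gap: 0.0002
time_s: 10.43
ee_pos: [0.6329, 0.1823, 0.1274]
eef_rot: [[0.765, 0.643, 0.002], [0.643, -0.765, 0.0], [0.002, 0.001, -1.0]]
contact_force: [-3.4, -0.4, 12.6]
finger_gap: 0.0003
```

```bash
python3 -m handwheel '[[0,[0,0,0.1],[0,0,0]],[0,[0,0,0.2],[0,0,0]],[0,[0,0,0.2],[0,0,0]]]'
```

```text
time_s: 10.68
ee_pos: [0.6331, 0.1823, 0.1257]
eef_rot: [[0.765, 0.643, 0.002], [0.643, -0.765, 0.001], [0.002, 0.001, -1.0]]
contact_force: [-3.7, -0.5, 14.4]
finger_gap: 0.0003
```

```bash
python3 -m handwheel '[[0,[0,0,0.1],[0,0,0]],[0,[0,0,0.3],[0,0,0]],[0,[0,0,0.3],[0,0,0]]]'; python3 -m handwheel '[[0,[0,0,0.15],[0,0,0]],[0,[0,0,0.3],[0,0,0]],[0,[0,0,0.3],[0,0,0]]]'; python3 -m handwheel '[[0,[0,0,0.1],[0,0,0]],[0,[0,0,0.2],[0,0,0]],[0,[0,0,0.2],[0,0,0]]]'
```

```text
time_s: 10.93
ee_pos: [0.6334, 0.1824, 0.1228]
eef_rot: [[0.765, 0.643, 0.003], [0.643, -0.765, 0.001], [0.003, 0.001, -1.0]]
contact_force: [-1.7, -0.6, 15.0]
finger_gap: -0.0001
time_s: 11.18
ee_pos: [0.6336, 0.1824, 0.1211]
eef_rot: [[0.766, 0.643, 0.004], [0.643, -0.766, 0.001], [0.004, 0.002, -1.0]]
contact_force: [-5.3, -2.9, 27.3]
finger_gap: 0.0001
time_s: 11.43
ee_pos: [0.6338, 0.1824, 0.1208]
eef_rot: [[0.766, 0.643, 0.006], [0.643, -0.766, 0.001], [0.005, 0.003, -1.0]]
contact_force: [-14.1, -5.7, 47.3]
finger_gap: 0.0001
```

c2 is at its hard stop. On to c3.

```bash
python3 -m handwheel '[[0,[0,0,-2.5],[0,0,0]],[0,[-1.5,0,-4.5],[0,0,0]],[0,[-5.5,0,-4.5],[0,0,0]],[0,[-9.5,0,-4.5],[0,0,0]],[0,[-12.5,0,-4.5],[0,0,0]]]'; python3 -m handwheel '[[0,[0,0,0.5],[0,0,0]],[0,[0,0,1],[0,0,0]],[0,[0,0,1],[0,0,0]]]'; python3 to.py
```

```text
time_s: 11.85
ee_pos: [0.5349, 0.1005, 0.1613]
eef_rot: [[0.765, 0.644, 0.0], [0.644, -0.765, -0.0], [0.0, 0.0, -1.0]]
contact_force: [0.0, -1.7, -0.4]
finger_gap: -0.0001
time_s: 12.1
ee_pos: [0.5369, 0.1019, 0.1505]
eef_rot: [[0.766, 0.643, -0.0], [0.643, -0.766, 0.0], [-0.0, -0.0, -1.0]]
contact_force: [1.3, 0.6, 0.7]
finger_gap: -0.0002
[0.5369 0.1019 0.1505] [1.3 0.6 0.7] q6 2.63
0 [  0.14 -17.52   2.85]
1 [ 12.53 -17.47   2.85]
2 [12.47 -0.08  2.84]
3 [ 0.07 -0.12  2.85]
```

```bash
python3 -m handwheel '[[0,[0.1,-0.1,0.6],[0,0,0]],[0,[0.1,-0.1,1.2],[0,0,0]],[0,[0.1,-0.1,1.6],[0,0,0]],[0,[0.1,-0.1,1.6],[0,0,0]]]'; python3 -m handwheel '[[0,[0,0,0.2],[0,0,0]],[0,[0,0,0.4],[0,0,0]],[0,[0,0,0.4],[0,0,0]]]'; python3 -m handwheel '[[0,[0,0,0.15],[0,0,0]],[0,[0,0,0.3],[0,0,0]],[0,[0,0,0.3],[0,0,0]]]';python3 -m handwheel '[[0,[0,0,0.15],[0,0,0]],[0,[0,0,0.3],[0,0,0]],[0,[0,0,0.3],[0,0,0]]]'; python3 -m handwheel '[[0,[0,0,0.15],[0,0,0]],[0,[0,0,0.2],[0,0,0]],[0,[0,0,0.2],[0,0,0]]]'
```

```text
time_s: 12.43
ee_pos: [0.5366, 0.1035, 0.1337]
eef_rot: [[0.765, 0.644, -0.002], [0.644, -0.765, -0.0], [-0.002, -0.001, -1.0]]
contact_force: [-0.9, -0.5, 0.1]
finger_gap: 0.0003
time_s: 12.68
ee_pos: [0.5369, 0.1033, 0.1308]
eef_rot: [[0.765, 0.644, -0.0], [0.644, -0.765, -0.0], [-0.0, -0.0, -1.0]]
contact_force: [0.2, -0.5, 0.9]
finger_gap: -0.0001
time_s: 12.93
ee_pos: [0.5372, 0.1032, 0.1288]
eef_rot: [[0.765, 0.644, 0.001], [0.644, -0.765, 0.0], [0.001, 0.001, -1.0]]
contact_force: [-2.4, -1.1, 7.0]
finger_gap: 0.0002
time_s: 13.18
ee_pos: [0.5372, 0.1031, 0.126]
eef_rot: [[0.765, 0.643, 0.001], [0.643, -0.765, -0.0], [0.001, 0.001, -1.0]]
contact_force: [-1.7, -1.7, 10.8]
finger_gap: -0.0002
time_s: 13.43
ee_pos: [0.5372, 0.1031, 0.1241]
eef_rot: [[0.766, 0.643, 0.001], [0.643, -0.766, -0.0], [0.001, 0.001, -1.0]]
contact_force: [-4.4, -2.2, 11.4]
finger_gap: 0.0002
```

```bash
python3 -m handwheel '[[0,[0,0,0.15],[0,0,0]],[0,[0,0,0.3],[0,0,0]],[0,[0,0,0.3],[0,0,0]]]'; python3 -m handwheel '[[0,[0,0,0.15],[0,0,0]],[0,[0,0,0.3],[0,0,0]],[0,[0,0,0.3],[0,0,0]]]';python3 -m handwheel '[[0,[0,0,0.1],[0,0,0]],[0,[0,0,0.1],[0,0,0]]]'
```

```text
time_s: 13.68
ee_pos: [0.5371, 0.1029, 0.121]
eef_rot: [[0.766, 0.643, 0.001], [0.643, -0.766, -0.0], [0.001, 0.001, -1.0]]
contact_force: [-3.0, -2.7, 9.7]
finger_gap: 0.0001
time_s: 13.93
ee_pos: [0.5372, 0.1029, 0.1199]
eef_rot: [[0.766, 0.643, 0.003], [0.643, -0.766, -0.0], [0.002, 0.002, -1.0]]
contact_force: [-15.3, -7.0, 41.2]
finger_gap: 0.0
time_s: 14.1
ee_pos: [0.5373, 0.1029, 0.1198]
eef_rot: [[0.766, 0.643, 0.003], [0.643, -0.766, -0.0], [0.003, 0.002, -1.0]]
contact_force: [-20.7, -7.1, 55.8]
finger_gap: 0.0004
```

All four have been pressed to a stop. Pressing one corner can lift the opposite one, so I'll make a second round, starting with c0.

```bash
python3 -m handwheel '[[0,[0,0,-2.5],[0,0,0]],[0,[0,-1.5,-4.5],[0,0,0]],[0,[0,-5.5,-4.5],[0,0,0]],[0,[0,-9.5,-4.5],[0,0,0]],[0,[0,-13.5,-4.5],[0,0,0]]]'; python3 -m handwheel '[[0,[0,-3.9,0],[0,0,0]],[0,[0,-3.9,1],[0,0,0]],[0,[0,-3.9,2],[0,0,0]],[0,[0,-3.9,2.4],[0,0,0]],[0,[0,-3.9,2.4],[0,0,0]]]'; python3 to.py
```

```text
time_s: 14.52
ee_pos: [0.4493, 0.2073, 0.1616]
eef_rot: [[0.766, 0.642, 0.001], [0.642, -0.766, 0.001], [0.001, 0.0, -1.0]]
contact_force: [0.8, 0.7, -0.6]
finger_gap: -0.0001
time_s: 14.93
ee_pos: [0.4249, 0.2354, 0.136]
eef_rot: [[0.766, 0.643, -0.001], [0.643, -0.766, -0.001], [-0.002, -0.0, -1.0]]
contact_force: [0.6, -0.6, 0.1]
finger_gap: -0.0002
[0.4249 0.2354 0.136 ] [ 0.6 -0.6  0.1] q6 2.95
0 [ 0.12 -0.09  1.4 ]
1 [12.52 -0.06  1.38]
2 [12.47 17.34  1.38]
3 [ 0.07 17.3   1.4 ]
```

```bash
python3 -m handwheel '[[0,[0,-0.1,0.5],[0,0,0]],[0,[0,-0.1,1],[0,0,0]],[0,[0,-0.1,1.2],[0,0,0]],[0,[0,-0.1,1.2],[0,0,0]]]'; python3 -m handwheel '[[0,[0,0,0.1],[0,0,0]],[0,[0,0,0.3],[0,0,0]],[0,[0,0,0.3],[0,0,0]]]'; python3 -m handwheel '[[0,[0,0,0.15],[0,0,0]],[0,[0,0,0.3],[0,0,0]],[0,[0,0,0.3],[0,0,0]]]'; python3 -m handwheel '[[0,[0,0,0.1],[0,0,0]],[0,[0,0,0.2],[0,0,0]],[0,[0,0,0.2],[0,0,0]]]'
```

```text
time_s: 15.27
ee_pos: [0.4243, 0.2367, 0.1246]
eef_rot: [[0.766, 0.643, -0.001], [0.643, -0.766, -0.0], [-0.001, -0.0, -1.0]]
contact_force: [0.5, 0.2, 0.2]
finger_gap: -0.0003
time_s: 15.52
ee_pos: [0.4243, 0.2371, 0.122]
eef_rot: [[0.765, 0.643, -0.0], [0.643, -0.765, -0.0], [-0.0, -0.0, -1.0]]
contact_force: [-0.4, 0.3, 0.7]
finger_gap: 0.0
time_s: 15.77
ee_pos: [0.4244, 0.2373, 0.12]
eef_rot: [[0.765, 0.644, 0.001], [0.644, -0.765, 0.0], [0.001, 0.0, -1.0]]
contact_force: [-4.6, -2.5, 14.8]
finger_gap: -0.0001
time_s: 16.02
ee_pos: [0.4246, 0.2373, 0.1198]
eef_rot: [[0.765, 0.644, 0.002], [0.644, -0.765, 0.001], [0.002, 0.001, -1.0]]
contact_force: [-15.6, -10.3, 50.4]
finger_gap: 0.0
```

c0 now bottoms at .1198, whereas it stopped at .121 before. I'll repeat c1 and c2 too.

```bash
python3 -m handwheel '[[0,[0,0,-2.5],[0,0,0]],[0,[1.5,0,-4],[0,0,0]],[0,[5.5,0,-4],[0,0,0]],[0,[9.5,0,-4],[0,0,0]],[0,[12.5,0,-4],[0,0,0]]]'; python3 -m handwheel '[[0,[0,0,1],[0,0,0]],[0,[0,0,2],[0,0,0]],[0,[0,0,2.6],[0,0,0]],[0,[0,0,2.9],[0,0,0]],[0,[0,0,2.9],[0,0,0]]]'; python3 to.py; python3 -m handwheel '[[0,[0,0,0.2],[0,0,0]],[0,[0,0,0.4],[0,0,0]],[0,[0,0,0.5],[0,0,0]],[0,[0,0,0.5],[0,0,0]]]'
```

```text
time_s: 16.43
ee_pos: [0.5218, 0.3193, 0.1574]
eef_rot: [[0.765, 0.644, 0.001], [0.644, -0.765, 0.001], [0.002, 0.0, -1.0]]
contact_force: [1.2, 1.1, 0.7]
finger_gap: -0.0001
time_s: 16.85
ee_pos: [0.5189, 0.3168, 0.1276]
eef_rot: [[0.766, 0.643, -0.001], [0.643, -0.766, -0.001], [-0.001, -0.0, -1.0]]
contact_force: [-0.3, -1.4, 0.2]
finger_gap: -0.0001
[0.5189 0.3168 0.1276] [-0.3 -1.4  0.2] q6 2.99
0 [-12.31   0.09   0.58]
1 [0.09 0.14 0.56]
2 [ 0.02 17.53  0.56]
3 [-12.38  17.48   0.57]
time_s: 17.18
ee_pos: [0.5199, 0.3176, 0.1233]
eef_rot: [[0.765, 0.644, 0.0], [0.644, -0.765, 0.0], [0.0, 0.0, -1.0]]
contact_force: [0.1, 0.2, -0.4]
finger_gap: 0.0
```

```bash
python3 -m handwheel '[[0,[0,0,0.2],[0,0,0]],[0,[0,0,0.3],[0,0,0]],[0,[0,0,0.3],[0,0,0]]]'; python3 -m handwheel '[[0,[0,0,0.2],[0,0,0]],[0,[0,0,0.3],[0,0,0]],[0,[0,0,0.3],[0,0,0]]]';  python3 -m handwheel '[[0,[0,0,0.1],[0,0,0]],[0,[0,0,0.1],[0,0,0]]]'; python3 -m handwheel '[[0,[0,0,-2.5],[0,0,0]],[0,[0,1.5,-4],[0,0,0]],[0,[0,5.5,-4],[0,0,0]],[0,[0,9.5,-4],[0,0,0]],[0,[0,13.5,-4],[0,0,0]]]'; python3 -m handwheel '[[0,[0,3.8,0],[0,0,0]],[0,[0,3.9,1],[0,0,0]],[0,[0,3.9,2],[0,0,0]],[0,[0,3.9,2.6],[0,0,0]],[0,[0,3.9,2.6],[0,0,0]]]'; python3 to.py
```

```text
time_s: 17.43
ee_pos: [0.52, 0.3176, 0.1202]
eef_rot: [[0.765, 0.644, 0.0], [0.644, -0.765, 0.0], [0.0, 0.0, -1.0]]
contact_force: [-0.5, -0.8, 1.0]
finger_gap: -0.0004
time_s: 17.68
ee_pos: [0.5201, 0.3177, 0.1199]
eef_rot: [[0.765, 0.644, 0.002], [0.644, -0.765, 0.001], [0.002, 0.0, -1.0]]
contact_force: [-11.5, -7.9, 37.7]
finger_gap: 0.0002
time_s: 17.85
ee_pos: [0.5202, 0.3177, 0.1198]
eef_rot: [[0.765, 0.644, 0.003], [0.644, -0.765, 0.002], [0.003, 0.001, -1.0]]
contact_force: [-18.2, -10.5, 49.1]
finger_gap: 0.0002
time_s: 18.27
ee_pos: [0.6077, 0.2133, 0.1567]
eef_rot: [[0.765, 0.645, 0.001], [0.645, -0.765, 0.0], [0.001, 0.0, -1.0]]
contact_force: [0.6, -0.2, -0.1]
finger_gap: -0.0001
time_s: 18.68
ee_pos: [0.6304, 0.1851, 0.1284]
eef_rot: [[0.765, 0.644, -0.003], [0.644, -0.765, -0.001], [-0.002, -0.001, -1.0]]
contact_force: [-1.1, 0.5, -0.2]
finger_gap: -0.0002
[0.6304 0.1851 0.1284] [-1.1  0.5 -0.2] q6 2.73
0 [-12.35 -17.19   0.69]
1 [  0.04 -17.12   0.66]
2 [-0.05  0.27  0.64]
3 [-12.44   0.21   0.67]
```

```bash
python3 -m handwheel '[[0,[-0.1,0.2,0.3],[0,0,0]],[0,[-0.1,0.2,0.5],[0,0,0]],[0,[-0.1,0.2,0.5],[0,0,0]]]'; python3 -m handwheel '[[0,[0,0,0.2],[0,0,0]],[0,[0,0,0.3],[0,0,0]],[0,[0,0,0.3],[0,0,0]]]'; python3 -m handwheel '[[0,[0,0,0.2],[0,0,0]],[0,[0,0,0.3],[0,0,0]],[0,[0,0,0.3],[0,0,0]]]';  python3 -m handwheel '[[0,[0,0,0.2],[0,0,0]],[0,[0,0,0.2],[0,0,0]]]'
```

```text
time_s: 18.93
ee_pos: [0.6321, 0.1828, 0.1252]
eef_rot: [[0.765, 0.644, 0.0], [0.644, -0.765, 0.0], [0.0, 0.0, -1.0]]
contact_force: [0.1, -0.2, 1.1]
finger_gap: -0.0
time_s: 19.18
ee_pos: [0.6324, 0.1824, 0.1221]
eef_rot: [[0.765, 0.644, 0.0], [0.644, -0.765, -0.0], [0.0, 0.0, -1.0]]
contact_force: [-0.4, 0.4, -0.1]
finger_gap: 0.0004
time_s: 19.43
ee_pos: [0.6327, 0.1824, 0.1201]
eef_rot: [[0.765, 0.644, 0.001], [0.644, -0.765, 0.0], [0.001, 0.0, -1.0]]
contact_force: [-2.8, -0.4, 10.6]
finger_gap: 0.0
time_s: 19.6
ee_pos: [0.6328, 0.1824, 0.1199]
eef_rot: [[0.765, 0.644, 0.003], [0.644, -0.765, 0.001], [0.003, 0.001, -1.0]]
contact_force: [-12.9, -2.9, 32.8]
finger_gap: 0.0001
```

```bash
python3 -m handwheel '[[0,[0,0,-2.5],[0,0,0]],[0,[-1.5,0,-4],[0,0,0]],[0,[-5.5,0,-4],[0,0,0]],[0,[-9.5,0,-4],[0,0,0]],[0,[-12.5,0,-4],[0,0,0]]]'; python3 -m handwheel '[[0,[0,0,1],[0,0,0]],[0,[0,0,2],[0,0,0]],[0,[0,0,2.8],[0,0,0]],[0,[0,0,3],[0,0,0]],[0,[0,0,3],[0,0,0]]]'; python3 -m handwheel '[[0,[0,0,0.3],[0,0,0]],[0,[0,0,0.5],[0,0,0]],[0,[0,0,0.5],[0,0,0]]]'; python3 to.py | head -1; python3 -m handwheel '[[0,[0,0,0.2],[0,0,0]],[0,[0,0,0.3],[0,0,0]],[0,[0,0,0.3],[0,0,0]]]'
```

```text
time_s: 20.02
ee_pos: [0.5348, 0.1005, 0.1571]
eef_rot: [[0.765, 0.644, -0.0], [0.644, -0.765, -0.0], [-0.0, 0.0, -1.0]]
contact_force: [-0.3, 0.1, 0.5]
finger_gap: 0.0002
time_s: 20.43
ee_pos: [0.5368, 0.1023, 0.126]
eef_rot: [[0.765, 0.644, -0.002], [0.644, -0.765, -0.0], [-0.001, -0.001, -1.0]]
contact_force: [0.4, -0.4, 0.5]
finger_gap: 0.0
time_s: 20.68
ee_pos: [0.5369, 0.102, 0.1218]
eef_rot: [[0.765, 0.644, -0.0], [0.644, -0.765, -0.0], [-0.0, -0.0, -1.0]]
contact_force: [-0.0, 0.0, 0.8]
finger_gap: -0.0001
[0.5369 0.102  0.1218] [-0.   0.   0.8] q6 2.63
time_s: 20.93
ee_pos: [0.5371, 0.102, 0.12]
eef_rot: [[0.765, 0.644, 0.001], [0.644, -0.765, 0.0], [0.001, 0.0, -1.0]]
contact_force: [-2.9, -0.0, 10.7]
finger_gap: -0.0001
```

All four corners now touch at .120 and stop hard. I'll retreat and take a final look.

```bash
python3 -m handwheel '[[0,[0,0,-3],[0,0,0]],[0,[0,0,-7],[0,0,0]],[0,[-3,1,-10],[0,0,0]],[0,[-6.5,2,-12],[0,0,0]],[0,[-10,3,-13],[0,0,0]]]'; python3 -m handwheel '[[0,[-4,1,0],[0,0,0]],[0,[-8,2,0],[0,0,0]],[0,[-9,6,0],[0,0,0]],[0,[-9,10,0],[0,0,0]],[0,[-9,10,0],[0,0,0]]]'
python3 - <<'E'
from h import *
V=[]
for n in('scene','top'):
    im=optics.read_camera(n); cv2.imwrite(f'pics/{n}9.png',im[...,::-1]); V.append(im[...,::-1])
d=[cv2.absdiff(V[i],cv2.imread(f'pics/{n}0.png')) for i,n in enumerate(('scene','top'))]
cv2.imwrite('pics/end.png',cv2.resize(np.vstack([np.hstack(V),np.hstack(d)]),(800,600)))
E
sed -i "s/{n}0.png/{n}9.png/; s/('w3','w4')/()/" tri.py; python3 tri.py
```

```text
time_s: 21.35
ee_pos: [0.4799, 0.0141, 0.2518]
eef_rot: [[0.764, 0.645, 0.003], [0.645, -0.764, 0.0], [0.003, 0.002, -1.0]]
contact_force: [1.6, -0.5, 0.3]
finger_gap: 0.0001
time_s: 21.77
ee_pos: [0.4772, -0.1244, 0.2486]
eef_rot: [[0.768, 0.641, 0.001], [0.641, -0.768, -0.001], [-0.0, 0.001, -1.0]]
contact_force: [1.7, 0.7, -0.5]
finger_gap: -0.0
+y scene [[0.539, 0.081], [0.657, 0.181], [0.523, 0.341], [0.406, 0.238]]
+y top [[0.534, 0.082], [0.653, 0.181], [0.521, 0.338], [0.403, 0.238]]
['scene', 'top'] 0 [0.5345 0.0812 0.115 ] [ 0.4  0.   0.3 -0. ]
['scene', 'top'] 1 [0.6542 0.1817 0.1159] [ 0.1 -0.   0.1 -0. ]
['scene', 'top'] 2 [0.5211 0.3401 0.1178] [-0.5  0.1 -0.5  0. ]
['scene', 'top'] 3 [0.4024 0.2385 0.1171] [ 0.1 -0.   0.1 -0. ]
-y scene [[0.548, -0.313], [0.662, -0.202], [0.517, -0.054], [0.403, -0.168]]
-y top [[0.622, -0.24], [0.657, -0.203], [0.516, -0.064], [0.366, -0.152]]
['scene', 'top'] 0 [ 0.6148 -0.2381  0.194 ] [11.5  2.4 10.5 -3. ]
['scene', 'top'] 1 [ 0.6578 -0.2047  0.114 ] [-0.2 -0.  -0.2  0. ]
['scene', 'top'] 2 [ 0.5155 -0.0599  0.1184] [-2.  -0.2 -1.8  0.3]
['scene', 'top'] 3 [ 0.3618 -0.17    0.0815] [ 4.7  0.6  3.7 -0.8]
```

View pics/end.png

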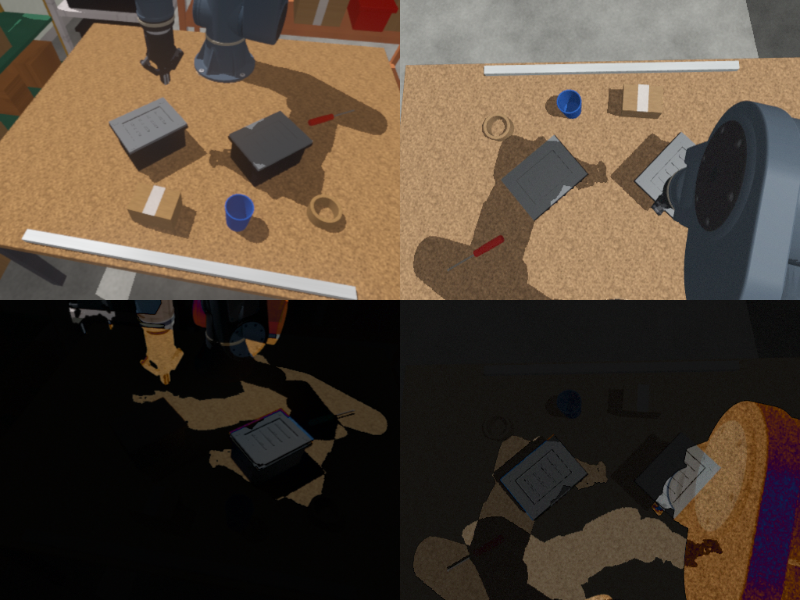

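The +y lid now measures 115–118 mm, about level with the reference lid's 114–120 mm. The difference images show no change at the cup, tape or carton, only the arm, its shadow and the lid.

```bash
python3 -c "
from plant import robot
s=robot.state();print(s['time_s'],s['contact_force']);print(robot.hand_in())"
```

```text
21.8667 [ 0.22757234 -0.04307026 -0.46092738]
the job is handed in; nothing more can be done
None
```

I pressed the raised lid, on the tub to the robot's left, down onto its rim and handed the job in at 21.9 s. I pushed only on the four corner press spots of its border with closed fingertips, and went round twice.

- **Corner heights:** On the second round the fingertips met a stop at 119.8–120.0 mm at every corner. That was under 33–50 N at three corners and 11 N at the last. On the first round three corners had stopped at 120.4–121.2 mm, which is why I repeated it.
- **Forces:** The highest upward reading was about 75 N (roughly 81 N in total), below the 120 N wrist limit.
- **Camera check:** The lid's corners measured 125–132 mm before and 115–118 mm after. The shut lid measured 114–120 mm at the start, and the cameras seem to read about 3 mm low. At the end the arm partly hid the shut lid in the top view, so its second measurement there was not usable.
- **Other objects:** The before-and-after difference images show no change at the cup, tape or carton. The robot was touching nothing at hand-in.
- **Not checked:** I didn't measure the thin middle panel's bend; I never pressed on it.

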